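# Open the child-proof colour cupboard

### The job

Open the small colour cupboard on the marbling table so the class can get at its bottles: pull the door ajar until its hidden child-safety catch stops it, reach down into the gap, and keep the catch pressed down while you draw the door past it. Then leave the door wide open, 60 degrees or more, and let go. Do not force the door past the catch, and do not disturb the other things on the table.

Things in the scene. Friction and masses are not known exactly. Their poses are not given: they have to be found in the camera images.
- cabinet: Fixed plywood cupboard on the table, 250 mm wide (its y), 180 deep (its x), 250 high, walls 12. Origin: centre of its underside; its front looks along its own -x. Its flat top is bare. A strike rail 12 mm thick hangs from the top just behind the front edge, its lower edge 224 mm above the table.
- door (a joint): Hinge of the pale laminate upright door (250 mm wide, 14 thick, top 250 above the table, lying over the cupboard's front). 0 = shut, grows as it opens outwards, to 1.9 rad. Stays where it is left (about 1 N at the free edge moves it). Catch up: stops near 0.27 rad, with a gap of about 50 mm at the catch. Catch held down: free, past the catch from 0.47 on. Starts at 0 to 0.05.
- door_hinge (a point): Point on the door's vertical hinge line, 250 mm above the table, on the cupboard's +y edge, at the panel's inner face. Its x axis is the door's normal, pointing inwards (the panel fills x = -14 to 0 mm); its -y runs along the door to the free edge, 250 mm away. It turns with the door: opening is clockwise seen from above. Shut, its axes are the cabinet's.
- door_handle (a point): Centre of the steel bar handle outside the door: a level bar 80 mm long along the door, 11 thick, its axis 45 mm off the door's outer face, 225 mm above the table (25 below the door's top); in the door_hinge frame x = -59, y = -110 mm. 39 mm free between bar and door, nothing above: pinch it from above.
- catch_pad (a point): Where to press the grey catch: a flat tongue, 34 mm wide, reaching 84 mm straight back from the door's inner face at y = -195 mm in the door_hinge frame; a hook stands up from its last 14 mm and meets the strike rail. Point on its flat top, 28 mm behind the inner face, 222 mm above the table when up; moves with door and catch. Reached from above through the gap, door ajar.
- catch (a joint): How far the tongue is pressed straight down, in m: 0 = up, 0.018 = fully down. A spring pushes it up: 3 N at the start of its travel, 7.5 N fully down. The hook clears the strike rail when it is down 0.013 or more; let go, it springs up. It works the same wherever on the flat top it is pressed.
- bucket_mid (a point): Centre (95 mm up) of a loose grey pail, 210 mm across, 190 mm high. Leave it alone.
- pigment_tray_mid (a point): Centre (16 mm up) of a loose black divided tray, 160 x 110 x 32 mm. Leave it alone.
- blanks_mid (a point): Centre (9 mm up) of a loose stack of white clover-shaped blanks, 116 mm across, 18 mm high. Leave it alone.
- glue_jar_mid (a point): Centre (50 mm up) of a loose closed jar, 68 mm across, 100 mm high. Leave it alone.

How it is judged:
By the outcome, as a careful person would: the job done as asked, in the order asked, and still so for the second after the job is handed in, with the robot touching nothing.
It also fails if it takes over 48 s, if anything falls off the work surface, if the arm or the gripper's body presses on something with over 40 N, if the wrist force passes 120 N, or if a joint passes its speed limit or range.

### The arm

A 6-joint arm with a two-finger parallel gripper is mounted at the origin on the work surface. World frame = base frame: x ahead of the robot, y to its left, z up, the work surface at z = 0. Lengths are in mm, angles in degrees, forces in N, time in s.
With the tool pointing down it reaches from about 375 to 925 mm from the base axis. Payload 5.7 kg.
Tool frame: the origin (TCP) lies at the very end of the fingers, on their centre line; the grasp point (between the pads) lies 19 mm behind it; z points along the fingers, y is the line along which they close (so a half turn about z gives the same grasp; the last joint's range is limited). The gripper opens to 88 mm and grips with 3 to 60 N. Pads are 20 mm wide; open, the fingers measure 115 mm over their backs; the gripper's body (75 mm by 178 mm) begins 61 mm behind the grasp point.
Start: joints at [-73.975, 20.558, 86.54, -0, 72.909, -6.595], TCP at [230.756, -553.817, 222.623] pointing down, gripper open.
Joint ranges: [-170.27, 170.27], [-57.76, 135], [12.27, 136.19], [-55.21, 235.2], [11.17, 155.16], [-170.74, 170.74]. Speed limits (degrees/s): [136.94, 136.94, 180, 180, 180, 180].

### API

Orientations are given as a 3x3 rotation matrix whose columns are the frame's x, y, z axes.
In Python, from cell import manip gives the robot as it stands.
- The arm moves only by the tool drive_tool, never from a script. Its argument "rows" is text: rows parted by semicolons, each of 7 numbers parted by spaces: the shift along the tool's x, y, z in mm, then the turn, a rotation vector about the tool's x, y, z in degrees, then the gripper command: -1 is shut, 1 is fully open, values between are in proportion. In form: tx ty tz rx ry rz gripper; .... A call has 1 to 12 rows; each row shifts and turns the commanded pose from where the row before left it, along the tool's axes as they then stand; what a row does not reach is not made up. A row lasts 1/10 s, in which the tool goes at most 50 mm and 8.59 degrees, less where a joint would pass 70% of its speed; a pose out of reach is approached as far as the arm can. A call with a gripper value outside its range is refused whole. The fingers move at their own pace and stop on an object; the grip force is fixed at half the most. Time passes only in rows, so rows that do not move let the fingers close. It gives the time, the measured TCP pose, the force, the opening and the grip force at its end, in the units of the state.
- manip.observe(): the state, without advancing time (a new reading comes with each control period).
- manip.camera(name): name is "scene" or "top" or "wrist"; returns (picture, depth): 400x640x3 uint8, red, green, blue; 400x640 float32, mm along the optical axis (not along the pixel's ray), 0 where there is no reading.
- manip.calibration(name): a dict with "intrinsics" (3x3 intrinsics, pixels), "rvec" (rotation vector, rad) and "tvec" (3), from world to camera coordinates, as OpenCV has them. Camera axes: x right, y down, z forward; pixel columns grow to the right and rows downward; lengths in mm; the calibration is good to about 2 mm. A picture is of the moment at which its call begins: read the wrist's pose just before it. calibration takes no time and is no camera call; for the wrist camera it gives the pose at the moment of the call.
- manip.close_job(): hands the job in; it is judged then, once.
The state is a dict: "time": time; "q": joint angles; "dq": joint speeds; "joint_efforts": joint torques, N m; "ee_pos": TCP position; "orientation": TCP orientation; "wrist_force": force on the tool from outside, world axes, zero at the start; "wrist_torque": the same for the moment, N m; "finger_gap": finger opening in mm; "grasp_force": force on a finger pad.
Only numpy, scipy, OpenCV 4.12 (cv2) and the standard library are available. Lean on these libraries where they do the work, as an engineer would, in place of code of your own. Each camera call takes 0.05 s, during which the arm holds its last target. There are 200 camera calls.

## Working session

There is one attempt and no reset: what is moved stays moved. The work goes in short steps, Python scripts to look and compute and a tool call to move; the robot and the scene stay as the last step left them, time stands still between calls to the robot, and variables do not carry over. Pictures are saved under pics/ and viewed, at most 10 in all, crops included, and the job is handed in when it is done.

Besides the shell and the picture viewer there is one more tool, called after "Request:" by a JSON object that holds its "name" and its "arguments". drive_tool: Moves the arm, as the interface text tells. Its arguments: {"type":"object","properties":{"rows":{"type":"string"}},"required":["rows"]}

```bash
mkdir -p pics; cat > h.py <<'E'
import numpy as np, cv2
from cell import manip
def cal(n):
    c=manip.calibration(n); K=np.array(c["intrinsics"],float); R=cv2.Rodrigues(np.array(c["rvec"],float))[0]; t=np.array(c["tvec"],float).ravel()
    return K,R,t
def cloud(n,d,c=None):
    K,R,t=c or cal(n)
    v,u=np.mgrid[:d.shape[0],:d.shape[1]]
    P=np.stack([(u-K[0,2])/K[0,0]*d,(v-K[1,2])/K[1,1]*d,d],-1)
    return (P-t)@R
def save(n,im): cv2.imwrite("pics/"+n,im[...,::-1])
E
python3 - <<'E'
from h import *
for n in("scene","top"):
    im,d=manip.camera(n); save(n+"1.png",im); np.savez("/tmp/"+n,im=im,d=d)
    K,R,t=cal(n); print(n,-R.T@t,K[0,0],(d>0).mean())
o=manip.observe(); print(o["time"],o["ee_pos"],o["orientation"])
E
```

```text
scene [1372.32669258  134.74386088 1129.81858142] 375.9616698272289 0.99611328125
top [ 318.54837399   26.058179   1553.25214556] 397.38577470320314 0.99588671875
0.1 [ 230.58261854 -553.22836247  221.89284862] [[ 9.23075019e-01  3.84619666e-01 -4.71771568e-04]
 [ 3.84619907e-01 -9.23073592e-01  1.63433901e-03]
 [ 1.93119049e-04 -1.69007025e-03 -9.99998553e-01]]
```

View pics/scene1.png

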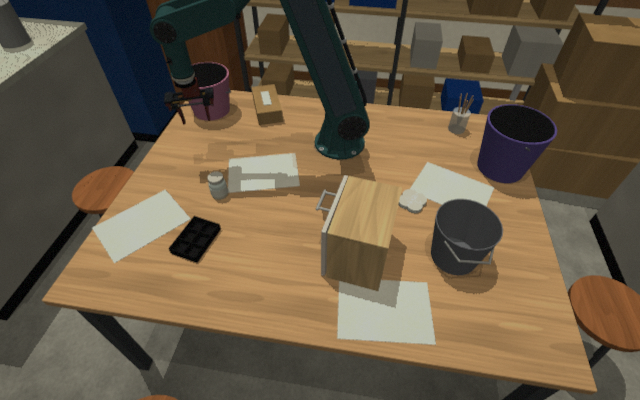

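View pics/top1.png

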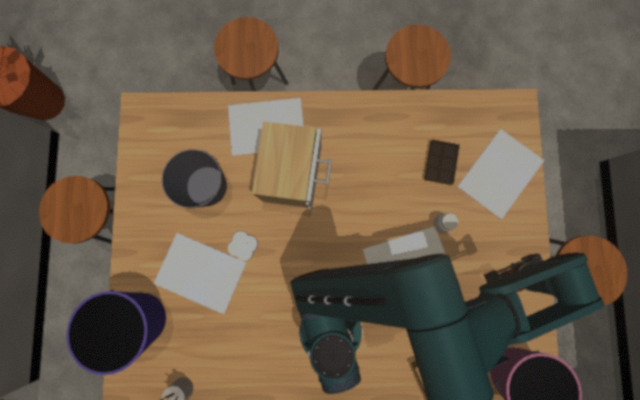

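The top view shows the cupboard at about (285,160) with its front facing image right (world -y). The handle is at about (325,172), the hinge at the robot-side end near (308,203), and the free edge is far, near (320,128). The jar is at (447,222), the tray at (442,162), the pail at (195,180) and the blanks at (242,246).

```bash
python3 - <<'E'
from h import *
for n in("top","scene"):
    z=np.load(f"/tmp/{n}.npz"); P=cloud(n,z["d"]); im=z["im"].astype(int)
    x,y,h=P[...,0],P[...,1],P[...,2]
    box=(x>350)&(x<850)&(y>-150)&(y<350)
    m=box&(abs(h-250)<8)
    sat=im.max(-1)-im.min(-1)
    print(n,m.sum(),np.median(h[m]))
    for nm,mm in(("all",m),("wood",m&(sat>50)),("pale",m&(sat<=40))):
        p=P[mm][:,:2].astype(np.float32)
        if len(p)>5:
            r=cv2.minAreaRect(p); print(nm,len(p),r,cv2.boxPoints(r).round(0).tolist())
    m=box&(abs(h-228)<7)&(y<60); p=P[m]; print("handle h",len(p),p.mean(0) if len(p) else 0)
    if n=="top":
        crop=cv2.resize(z["im"][105:220,240:345],None,fx=5,fy=5,interpolation=cv2.INTER_NEAREST); save("crop1.png",crop)
E
```

```text
top 4252 249.90636959810382
all 4252 ((601.9884643554688, 144.0709991455078), (198.8637237548828, 252.55026245117188), 81.90245819091797) [[463.0, 63.0], [713.0, 28.0], [741.0, 225.0], [491.0, 260.0]]
wood 3874 ((603.0731201171875, 153.44105529785156), (180.4766387939453, 251.6937713623047), 82.16368103027344) [[466.0, 81.0], [715.0, 47.0], [740.0, 226.0], [491.0, 260.0]]
pale 323 ((631.5221557617188, 80.20198822021484), (301.21502685546875, 163.2677001953125), 30.4310302734375) [[460.0, 74.0], [543.0, -66.0], [803.0, 86.0], [720.0, 227.0]]
handle h 167 [578.36111913  20.98848858 229.06239159]
scene 4019 250.29906015466267
all 4019 ((602.1182861328125, 146.24636840820312), (198.60821533203125, 257.1893310546875), 82.13028717041016) [[461.0, 65.0], [716.0, 30.0], [743.0, 227.0], [488.0, 262.0]]
wood 3678 ((603.2297973632812, 155.33277893066406), (180.0310516357422, 257.0022888183594), 82.225830078125) [[464.0, 84.0], [718.0, 49.0], [743.0, 227.0], [488.0, 262.0]]
pale 299 ((623.0354614257812, 68.07998657226562), (285.98175048828125, 126.46204376220703), 20.04311180114746) [[467.0, 78.0], [510.0, -40.0], [779.0, 58.0], [736.0, 176.0]]
handle h 164 [600.12799287  23.59161232 228.87298185]
```

View pics/crop1.png

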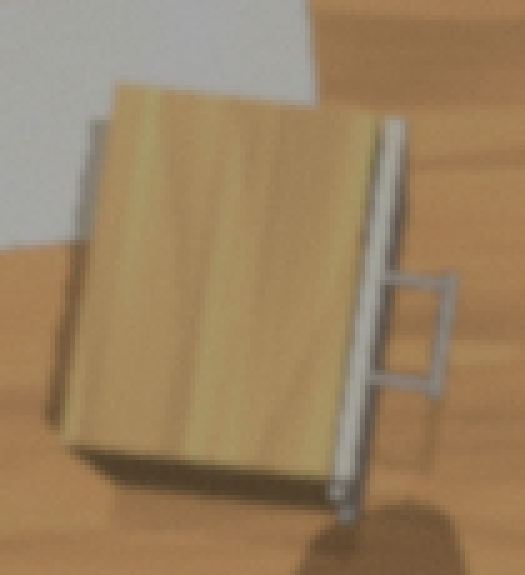

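```bash
cat >> h.py <<'E'
H0=np.array([467.,82.]); YAW=82.2
def door(th,x,y):  # door frame -> world, th rad
    a=np.radians(YAW)-th; X=np.array([np.cos(a),np.sin(a)]); Y=np.array([-X[1],X[0]])
    return H0+x*X+y*Y
def ray(n,u,v,z):
    K,R,t=cal(n); c=-R.T@t; d=R.T@np.linalg.solve(K,[u,v,1.]); return c+d*(z-c[2])/d[2]
def plan(xy,z,yaw):
    "total shift in present tool axes, and rz turn (deg), tool down with x axis at yaw"
    o=manip.observe(); R=np.array(o["orientation"]); p=np.array(o["ee_pos"])
    y=np.radians(yaw); T=np.array([[np.cos(y),np.sin(y),0],[np.sin(y),-np.cos(y),0],[0,0,-1]])
    s=R.T@(np.array([*xy,z])-p); r=np.degrees(cv2.Rodrigues(R.T@T)[0].ravel())
    print("t",round(o["time"],2),"pos",p.round(1),"q",np.round(o["q"],0),"F",np.round(o["wrist_force"],1)); print("shift",s.round(1),"turn",r.round(1))
E
python3 - <<'E'
from h import *
for u,v in((331,160),(327,184)): print(ray("top",u,v,230).round(1))
for th in(0,.03,.05): print(th,door(th,-59,-70).round(1),door(th,-59,-110).round(1),door(th,-59,-150).round(1))
z=np.load("/tmp/top.npz"); P=cloud("top",z["d"])
m=(abs(P[...,2]-228)<7)&(P[...,0]>480)&(P[...,0]<660)&(P[...,1]<60)
# bar: points far from the door face
a=np.radians(YAW); q=(P[m][:,:2]-H0)@np.array([[np.cos(a),-np.sin(a)],[np.sin(a),np.cos(a)]])
print(np.histogram(q[:,0],bins=np.arange(-90,0,6))); b=q[(q[:,0]<-48)]; print(b.min(0),b.max(0),b.mean(0),np.polyfit(b[:,1],b[:,0],1))
plan(door(.02,-59,-110),330,-8.9)
E
```

```text
[606.4  -5.5 230. ]
[524.1   8.8 230. ]
0 [528.3  14. ] [568.    8.6] [607.6   3.2]
0.03 [526.3  12.2] [565.7   5.6] [605.2  -1. ]
0.05 [524.9  11.1] [564.2   3.7] [603.5  -3.7]
(array([ 0,  0,  0, 21, 43, 21,  8, 10, 12,  8,  6, 15,  4,  0]), array([-90, -84, -78, -72, -66, -60, -54, -48, -42, -36, -30, -24, -18,
       -12,  -6]))
[ -69.01310414 -153.08732775] [-48.04961602 -65.60375822] [ -61.90043669 -108.353448  ] [ 5.92291076e-03 -6.12586689e+01]
t 0.1 pos [ 230.6 -553.2  221.9] q [-74.  21.  87.  -0.  73.  -7.] F [-0.3 -0.4  0.4]
shift [ 525.4 -387.8 -107.4] turn [-0.1  0.  31.5]
```

Request:
{"name": "drive_tool", "arguments": {"rows": "0 0 -50 0 0 0 -0.05; 0 0 -50 0 0 0 -0.05; 35 -26 0 0 0 0 -0.05; 35 -26 0 0 0 0 -0.05; 35 -26 0 0 0 0 -0.05; 35 -26 0 0 0 0 -0.05; 35 -26 0 0 0 0 -0.05; 35 -26 0 0 0 0 -0.05; 35 -26 0 0 0 0 -0.05; 35 -26 0 0 0 0 -0.05; 35 -26 0 0 0 0 -0.05; 35 -26 0 0 0 0 -0.05"}}

```text
time: 1.3
ee_pos: [454.2, -177.4, 322.4]
orientation: [[0.923, 0.385, -0.0], [0.385, -0.923, 0.0], [-0.0, -0.0, -1.0]]
wrist_force: [0.7, 0.0, 0.1]
finger_gap: 41.5
grasp_force: 0.0
```

```bash
python3 -c "
from h import *
plan(np.array([565.5,4.5]),330,-9)"
```

```text
t 1.3 pos [ 454.2 -177.4  322.4] q [-29.   6.  91.   0.  82.  38.] F [0.7 0.  0.1]
shift [ 172.7 -125.1   -7.6] turn [-0.   0.  31.6]
```

Request:
{"name": "drive_tool", "arguments": {"rows": "34.5 -25 -2 0 0 0 -0.05; 34.5 -25 -2 0 0 0 -0.05; 34.5 -25 -2 0 0 0 -0.05; 34.5 -25 -2 0 0 0 -0.05; 34.7 -25 0 0 0 0 -0.05; 0 0 0 0 0 8 -0.05; 0 0 0 0 0 8 -0.05; 0 0 0 0 0 8 -0.05; 0 0 0 0 0 7.6 -0.05; 0 0 0 0 0 0 -0.05"}}

```text
time: 2.3
ee_pos: [564.8, 2.7, 330.2]
orientation: [[0.988, -0.157, -0.001], [-0.157, -0.988, 0.0], [-0.001, -0.0, -1.0]]
wrist_force: [0.5, 0.4, 0.3]
finger_gap: 42.2
grasp_force: 0.0
```

```bash
python3 - <<'E'
from h import *
plan(np.array([565.5,4.5]),206,-9)
c=cal("wrist"); im,d=manip.camera("wrist"); save("w1.png",im); P=cloud("wrist",d,c)
print(-c[1].T@c[2])
for lo,hi in((222,236),(240,258)):
    m=(abs(P[...,2]-(lo+hi)/2)<(hi-lo)/2)&(P[...,0]>440)&(P[...,0]<780)&(P[...,1]>-60)&(P[...,1]<300)&(d>0)
    print(lo,m.sum(), P[m].min(0) if m.any() else 0,P[m].max(0) if m.any() else 0)
E
```

```text
t 2.3 pos [564.8   2.7 330.2] q [-7. 13. 82.  0. 85. 92.] F [0.5 0.4 0.3]
shift [  0.5  -1.9 124.2] turn [-0.   0.1 -0. ]
[636.56695944  -9.43640161 492.33424565]
222 3640 [523.50943437  -6.56508708 222.05379169] [714.2396448   62.40682574 235.99474577]
240 70150 [512.34044527  28.40098091 240.00297699] [729.24639242 248.11066654 253.377386  ]
```

View pics/w1.png

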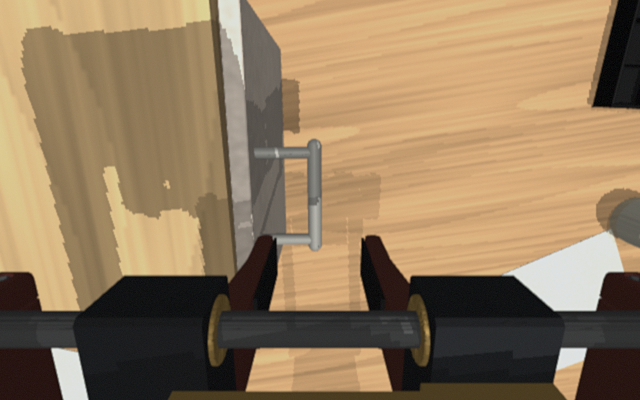

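The wrist view shows the bar running from (314,143) to (315,247), with the fingers either side of its column at (268,240) and (372,240). I'll measure it from depth.

```bash
python3 - <<'E'
from h import *
for u,v in((314.5,143),(315,247),(314.5,195)): print(ray("wrist",u,v,229).round(1))
for u,v in((217,30),(240,30),(232,240)): print("edge",ray("wrist",u,v,250).round(1))
E
```

```text
[609.8  -2.4 229. ]
[527.3  10.2 229. ]
[570.3   3.8 229. ]
edge [691.4  46.9 250. ]
edge [689.1  32.5 250. ]
edge [551.   68.5 250. ]
```

Request:
{"name": "drive_tool", "arguments": {"rows": "3 -1.5 30 0 0 0 -0.05; 0 0 30 0 0 0 -0.05; 0 0 25 0 0 0 -0.05; 0 0 20 0 0 0 -0.05; 0 0 15 0 0 0 -0.05; 0 0 4 0 0 0 -0.05; 0 0 0 0 0 0 -0.05"}}

```text
time: 3.05
ee_pos: [567.9, 3.6, 206.2]
orientation: [[0.988, -0.154, -0.001], [-0.154, -0.988, 0.0], [-0.001, -0.0, -1.0]]
wrist_force: [0.0, 0.3, -0.4]
finger_gap: 41.5
grasp_force: 0.0
```

Request:
{"name": "drive_tool", "arguments": {"rows": "0 0 0 0 0 0 -1; 0 0 0 0 0 0 -1; 0 0 0 0 0 0 -1; 0 0 0 0 0 0 -1; 0 0 0 0 0 0 -1"}}

```text
time: 3.55
ee_pos: [568.4, 4.0, 207.2]
orientation: [[0.988, -0.156, 0.0], [-0.156, -0.988, 0.001], [0.0, -0.001, -1.0]]
wrist_force: [-0.8, 0.8, 3.7]
finger_gap: 10.3
grasp_force: 30.0
```

```bash
python3 - <<'E'
from h import *
o=manip.observe(); p=np.array(o["ee_pos"]); print(p,o["finger_gap"],o["grasp_force"],o["wrist_force"])
# arc of held point about hinge, 0.02 rad steps in tool frame
R=np.array(o["orientation"])[:2,:2]; l=R.T@(p[:2]-H0); print("rel hinge, tool axes",l, "dist",np.hypot(*l))
a=0.04; c,s=np.cos(-a),np.sin(-a); w=np.array([[c,-s],[s,c]])@(p[:2]-H0)+H0-p[:2]; print("row per .04rad",R.T@w, np.degrees(a))
E
```

```text
[568.38707903   4.01846087 207.16613958] 10.338077290156019 29.992344081401825 [-0.75996958  0.84672503  3.72048261]
rel hinge, tool axes [112.31535829  61.20228815] dist 127.90801297210723
row per .04rad [-2.5372789   4.44245935] 2.291831180523293
```

Request:
{"name": "drive_tool", "arguments": {"rows": "-2.54 4.44 0 0 0 2.29 -1; -2.54 4.44 0 0 0 2.29 -1; -2.54 4.44 0 0 0 2.29 -1; -2.54 4.44 0 0 0 2.29 -1; -2.54 4.44 0 0 0 2.29 -1; 0 0 0 0 0 0 -1"}}

```text
time: 4.15
ee_pos: [550.5, -14.8, 207.1]
orientation: [[0.937, -0.35, 0.0], [-0.35, -0.937, 0.001], [-0.0, -0.001, -1.0]]
wrist_force: [-2.1, 2.0, 4.5]
finger_gap: 10.2
grasp_force: 30.0
```

Request:
{"name": "drive_tool", "arguments": {"rows": "-1.24 2.23 0 0 0 1.15 -1; -0.62 1.12 0 0 0 0.57 -1; 0 0 0 0 0 0 -1"}}

```text
time: 4.45
ee_pos: [548.0, -17.0, 207.1]
orientation: [[0.926, -0.377, 0.0], [-0.377, -0.926, 0.001], [0.0, -0.001, -1.0]]
wrist_force: [-1.7, 4.0, 5.7]
finger_gap: 10.4
grasp_force: 30.0
```

Request:
{"name": "drive_tool", "arguments": {"rows": "-0.62 1.12 0 0 0 0.57 -1; -0.3 0.55 0 0 0 0.3 -1; 0 0 0 0 0 0 -1"}}

```text
time: 4.75
ee_pos: [547.7, -17.2, 207.2]
orientation: [[0.92, -0.391, 0.003], [-0.391, -0.92, 0.003], [0.001, -0.003, -1.0]]
wrist_force: [1.6, 7.8, 3.3]
finger_gap: 10.2
grasp_force: 30.0
```

The door has stalled: the force rises while the pose stays put, so this is the catch stop. I'll ease off, release and rise.

Request:
{"name": "drive_tool", "arguments": {"rows": "0.5 -1 0 0 0 -0.5 -1; 0 0 0 0 0 0 -0.05; 0 0 0 0 0 0 -0.05; 0 0 0 0 0 0 -0.05; 0 0 0 0 0 0 -0.05; 0 0 -20 0 0 0 -0.05; 0 0 -40 0 0 0 -0.05; 0 0 -40 0 0 0 -0.05; 0 0 -40 0 0 0 -0.05; 0 0 0 0 0 0 -1; 0 0 0 0 0 0 -1"}}

```text
time: 5.85
ee_pos: [547.7, -18.1, 347.4]
orientation: [[0.924, -0.383, 0.002], [-0.383, -0.924, -0.0], [0.002, -0.0, -1.0]]
wrist_force: [0.3, 0.6, -1.0]
finger_gap: 28.9
grasp_force: 0.0
```

```bash
python3 - <<'E'
from h import *
print(manip.observe()["ee_pos"],manip.observe()["orientation"])
im,d=manip.camera("top"); P=cloud("top",d)
m=(abs(P[...,2]-250)<9)&(P[...,0]>440)&(P[...,0]<760)&(P[...,1]>-80)
a=np.radians(YAW); q=(P[...,:2]-H0)@np.array([[np.cos(a),-np.sin(a)],[np.sin(a),np.cos(a)]])
m&=(q[...,0]<-14)&(q[...,1]<-60); print(m.sum(),q[m].min(0),q[m].max(0)); f=np.polyfit(q[m][:,1],q[m][:,0],1); print(f,np.arctan(f[0]))
save("t2.png",cv2.resize(im[95:215,250:370],None,fx=5,fy=5,interpolation=cv2.INTER_CUBIC))
im,d=manip.camera("wrist"); save("w2.png",im); np.savez("/tmp/w2",im=im,d=d)
E
```

```text
[547.73328453 -18.12866515 347.41592707] [[ 9.23715168e-01 -3.83074269e-01  2.09587243e-03]
 [-3.83074198e-01 -9.23717465e-01 -4.51006894e-04]
 [ 2.10876311e-03 -3.86272743e-04 -9.99997702e-01]]
44 [ -43.6959978  -107.54630386] [-28.34573253 -61.76047636]
[  0.11309439 -25.12491339] 0.11261588375472341
```

View pics/w2.png

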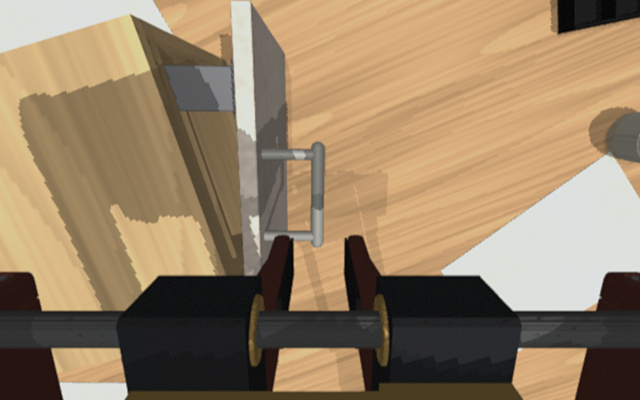

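View pics/t2.png

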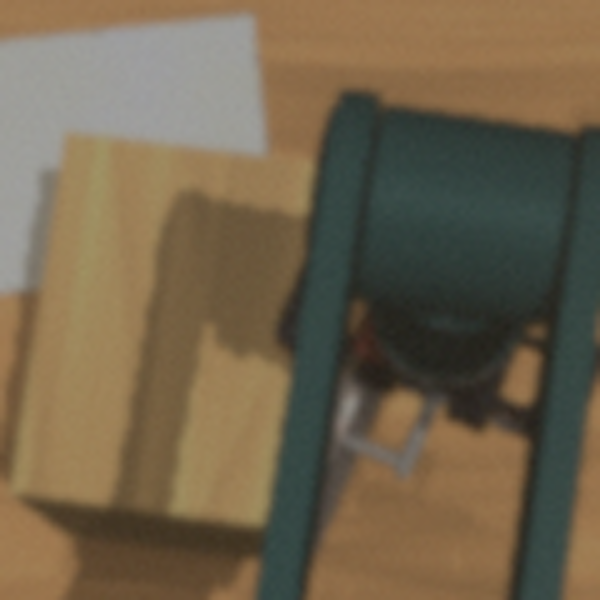

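The wrist view shows the grey tongue at pixels (165–232, 67–110) in the gap. The door's inner top edge runs from (232,2) to (245,275), and the cupboard's front edge from (131,15) to (240,275).

```bash
python3 - <<'E'
from h import *
z=np.load("/tmp/w2.npz"); P=cloud("wrist",z["d"])
for u,v in((205,88),(190,75),(225,100),(245,88)): print((u,v),P[v,u].round(1))
for u,v in((165,67),(180,110),(232,67),(234,110)): print("tongue",ray("wrist",u,v,222).round(1))
e=[ray("wrist",u,v,250)[:2] for u,v in((232,5),(243,230))]; d=e[0]-e[1]; print("door edge",np.round(e,1),"th",np.radians(YAW-90)-np.arctan2(d[1],d[0]))
c=[ray("wrist",u,v,250)[:2] for u,v in((131,15),(200,178))]; d=c[0]-c[1]; print("cab edge",np.round(c,1),"yaw",np.degrees(np.arctan2(d[1],d[0])))
for th in(.23,.25,.27): print(th,door(th,28,-195).round(1),door(th,0,-250).round(1),door(th,20,-195).round(1),door(th,-59,-110).round(1))
print("front edge at pad",door(0,0,-195))
E
```

```text
(205, 88) [658.5  29.7 221. ]
(190, 75) [671.3  35.9 221.2]
(225, 100) [644.6  19.6 220.2]
(245, 88) [643.2  -3.8 250.1]
tongue [683.6  50.5 222. ]
tongue [651.2  55.2 222. ]
tongue [664.    3.4 222. ]
tongue [634.9  16.  222. ]
door edge [[693.5 -18.5]
 [548.8  43.5]] th 0.2689863879618877
cab edge [[713.7  45.9]
 [598.4  55.1]] yaw -4.563609603147982
0.23 [659.1  38.3] [700.4  -7.5] [656.2  30.9] [548.6 -12.5]
0.25 [658.2  34.5] [698.6 -12.2] [655.2  27.1] [546.7 -14.1]
0.27 [657.2  30.7] [696.7 -16.8] [654.   23.3] [544.7 -15.7]
front edge at pad [660.19582889  55.53546338]
```

Request:
{"name": "drive_tool", "arguments": {"rows": "0 0 0 0 0 -8 -1; 0 0 0 0 0 -8 -1; 0 0 0 0 0 -8 -1; 0 0 0 0 0 -8 -1; 0 0 0 0 0 -8 -1; 0 0 0 0 0 -8 -1; 0 0 0 0 0 -8 -1; 0 0 0 0 0 -8 -1; 0 0 0 0 0 -8 -1; 0 0 0 0 0 -8 -1; 0 0 0 0 0 -8 -1; 0 0 0 0 0 -1.2 -1"}}

```text
time: 7.15
ee_pos: [546.3, -17.8, 344.6]
orientation: [[0.394, 0.919, -0.004], [0.919, -0.394, 0.001], [-0.001, -0.004, -1.0]]
wrist_force: [0.7, -0.1, 0.3]
finger_gap: 0.5
grasp_force: 0.0
```

```bash
python3 -c "
from h import *
plan(np.array([656,28]),300,66.7)"
```

```text
t 7.15 pos [546.3 -17.8 344.6] q [-9. 11. 83.  0. 87. 14.] F [ 0.7 -0.1  0.3]
shift [85.4 83.  44.3] turn [-0.2  0.1  0.1]
```

Request:
{"name": "drive_tool", "arguments": {"rows": "28 28 0 0 0 0 -1; 28 28 0 0 0 0 -1; 29.4 27 0 0 0 0 -1; 0 0 22 0 0 0 -1; 0 0 22 0 0 0 -1; 0 0 0 0 0 0 -1"}}

```text
time: 7.75
ee_pos: [654.8, 28.0, 297.6]
orientation: [[0.398, 0.917, -0.009], [0.917, -0.398, 0.001], [-0.003, -0.008, -1.0]]
wrist_force: [-1.0, 1.1, 0.1]
finger_gap: 0.3
grasp_force: 0.0
```

```bash
python3 - <<'E'
from h import *
plan(np.array([656,28]),240,66.7)
im,d=manip.camera("wrist"); save("w3.png",im)
im,d=manip.camera("scene"); save("s3.png",cv2.resize(im[140:310,280:480],None,fx=3,fy=3,interpolation=cv2.INTER_CUBIC))
E
```

```text
t 7.75 pos [654.8  28.  297.6] q [-4. 23. 73.  0. 85. 20.] F [-1.   1.1  0.1]
shift [ 0.7  1.5 57.6] turn [-0.5  0.2 -0.2]
```

View pics/w3.png

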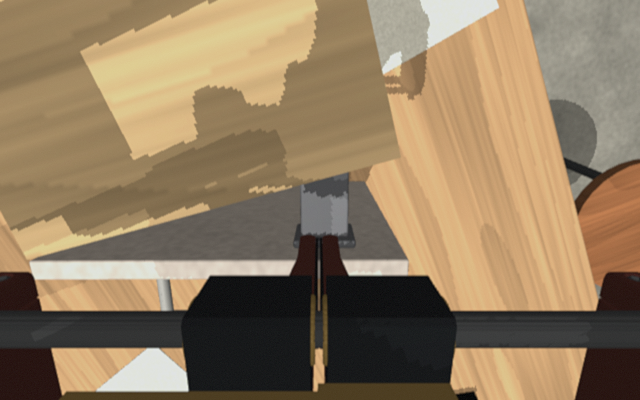

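View pics/s3.png

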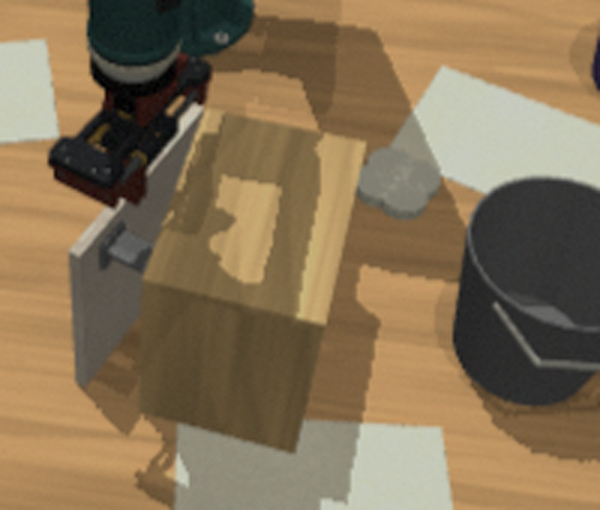

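The fingers (col 320) line up with the tongue (cols 300–350). Descending.

Request:
{"name": "drive_tool", "arguments": {"rows": "0.7 1.5 20 0.4 -0.2 0 -1; 0 0 20 0 0 0 -1; 0 0 15 0 0 0 -1; 0 0 10 0 0 0 -1; 0 0 6 0 0 0 -1; 0 0 4 0 0 0 -1; 0 0 0 0 0 0 -1"}}

```text
time: 8.55
ee_pos: [658.6, 27.6, 227.6]
orientation: [[0.396, 0.918, -0.008], [0.918, -0.396, -0.0], [-0.003, -0.007, -1.0]]
wrist_force: [0.5, -0.2, 0.8]
finger_gap: 0.5
grasp_force: 0.0
```

Request:
{"name": "drive_tool", "arguments": {"rows": "-0.5 -2 4 0.4 0 0 -1; 0 0 4 0 0 0 -1; 0 0 0 0 0 0 -1"}}

```text
time: 8.85
ee_pos: [656.8, 28.0, 219.9]
orientation: [[0.396, 0.918, -0.013], [0.918, -0.396, 0.002], [-0.003, -0.013, -1.0]]
wrist_force: [-0.8, 0.5, 3.6]
finger_gap: 0.5
grasp_force: 1.4
```

Request:
{"name": "drive_tool", "arguments": {"rows": "0 0 4 0 0 0 -1; 0 0 4 0 0 0 -1; 0 0 0 0 0 0 -1"}}

```text
time: 9.15
ee_pos: [656.9, 28.0, 211.7]
orientation: [[0.396, 0.918, -0.013], [0.918, -0.396, 0.002], [-0.003, -0.013, -1.0]]
wrist_force: [0.4, 0.6, 5.2]
finger_gap: 0.5
grasp_force: 2.6
```

Request:
{"name": "drive_tool", "arguments": {"rows": "0 0 4 0 0 0 -1; 0 0 2 0 0 0 -1; 0 0 0 0 0 0 -1; 0 0 0 0 0 0 -1"}}

```text
time: 9.55
ee_pos: [656.9, 28.0, 206.4]
orientation: [[0.396, 0.918, -0.013], [0.918, -0.396, 0.002], [-0.003, -0.013, -1.0]]
wrist_force: [0.7, -0.4, 6.6]
finger_gap: 0.4
grasp_force: 3.2
```

```bash
python3 - <<'E'
from h import *
o=manip.observe(); R=np.array(o["orientation"]); p=np.array(o["ee_pos"]); print(p,o["wrist_force"])
a=np.radians(YAW)-.27; X=np.array([np.cos(a),np.sin(a)]); Y=np.array([-X[1],X[0]]); r=p[:2]-H0; print("door frame",r@X,r@Y)
for a in(.04,.08):
    c,s=np.cos(-a),np.sin(-a); w=np.array([[c,-s],[s,c]])@r-r; print(a,(R.T@np.r_[w,0]).round(2),np.degrees(a))
E
```

```text
[656.85995447  28.02701762 206.3660776 ] [ 0.73017413 -0.42324234  6.64489138]
door frame 25.42399922657954 -195.73835955733614
0.04 [-7.85  0.87  0.01] 2.291831180523293
0.08 [-15.72   1.42   0.03] 4.583662361046586
```

Request:
{"name": "drive_tool", "arguments": {"rows": "0 0 1.2 0 0 0 -1; -7.85 0.87 0 0 0 2.29 -1; -7.85 0.87 0 0 0 2.29 -1; -7.85 0.87 0 0 0 2.29 -1; -7.85 0.87 0 0 0 2.29 -1; 0 0 0 0 0 0 -1"}}

```text
time: 10.15
ee_pos: [645.5, -2.5, 205.4]
orientation: [[0.539, 0.843, -0.013], [0.843, -0.539, 0.002], [-0.005, -0.012, -1.0]]
wrist_force: [0.4, -0.8, 6.5]
finger_gap: 0.4
grasp_force: 3.4
```

Request:
{"name": "drive_tool", "arguments": {"rows": "-7.85 0.87 0 0 0 2.29 -1; -7.85 0.87 0 0 0 2.29 -1; -7.85 0.87 0 0 0 2.29 -1; -7.85 0.87 0 0 0 2.29 -1; -7.85 0.87 0 0 0 2.29 -1; -7.85 0.87 0 0 0 2.29 -1; 0 0 0 0 0 0 -1"}}

```text
time: 10.85
ee_pos: [620.4, -42.5, 205.7]
orientation: [[0.723, 0.691, -0.013], [0.691, -0.723, 0.002], [-0.008, -0.01, -1.0]]
wrist_force: [0.1, -0.7, 6.2]
finger_gap: 0.6
grasp_force: 3.3
```

```bash
python3 - <<'E'
from h import *
o=manip.observe(); print(o["ee_pos"],o["wrist_force"],np.round(o["q"]))
im,d=manip.camera("wrist"); save("w4.png",im); np.savez("/tmp/w4",im=im,d=d)
E
```

```text
[620.3629507  -42.54230282 205.65113542] [ 0.12546308 -0.65575716  6.16184072] [-10.  24.  84.  -0.  73.  36.]
```

View pics/w4.png

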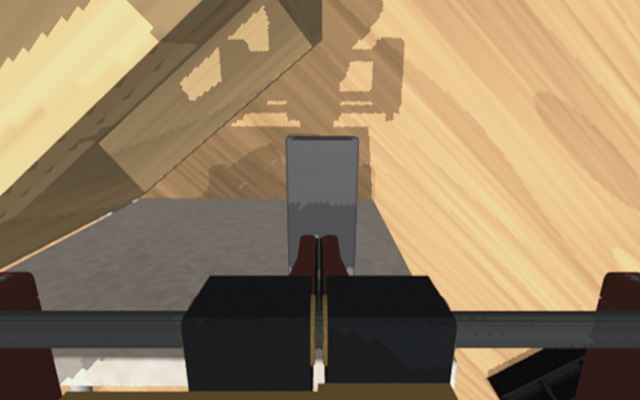

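The wrist view shows the tongue's end at (320,137) fully outside the cupboard, whose front edge runs from (145,193) to (320,45). The door is past the catch, so I'll carry on drawing it.

Request:
{"name": "drive_tool", "arguments": {"rows": "-9.8 1.05 0 0 0 2.86 -1; -9.8 1.05 0 0 0 2.86 -1; -9.8 1.05 0 0 0 2.86 -1; -9.8 1.05 0 0 0 2.86 -1; -9.8 1.05 0 0 0 2.86 -1; -9.8 1.05 0 0 0 2.86 -1; -9.8 1.05 0 0 0 2.86 -1; -9.8 1.05 0 0 0 2.86 -1; 0 0 0 0 0 0 -1"}}

```text
time: 11.8
ee_pos: [559.5, -92.4, 206.2]
orientation: [[0.935, 0.355, -0.014], [0.355, -0.935, 0.002], [-0.012, -0.007, -1.0]]
wrist_force: [-1.1, 0.7, 6.7]
finger_gap: 0.5
grasp_force: 3.3
```

Request:
{"name": "drive_tool", "arguments": {"rows": "-9.8 1.05 0 0 0 2.86 -1; -9.8 1.05 0 0 0 2.86 -1; -9.8 1.05 0 0 0 2.86 -1; -9.8 1.05 0 0 0 2.86 -1; -9.8 1.05 0 0 0 2.86 -1; -9.8 1.05 0 0 0 2.86 -1; 0 0 0 0 0 0 -1"}}

```text
time: 12.5
ee_pos: [503.6, -111.7, 206.7]
orientation: [[0.998, 0.063, -0.015], [0.063, -0.998, 0.003], [-0.015, -0.004, -1.0]]
wrist_force: [-0.4, 1.0, 6.4]
finger_gap: 0.8
grasp_force: 3.2
```

```bash
python3 - <<'E'
from h import *
o=manip.observe(); p=np.array(o["ee_pos"]); R=np.array(o["orientation"]); print(p,o["wrist_force"],np.round(o["q"]))
r=p[:2]-H0; print(np.hypot(*r)); th=np.radians(YAW-90)-np.arctan2(r[1],r[0])+np.arctan2(25,195); print("tcp-based th deg",np.degrees(th), "tool yaw th",YAW-np.degrees(np.arctan2(R[1,0],R[0,0])))
E
```

```text
[ 503.59585467 -111.67045684  206.65319282] [-0.38374149  0.97012783  6.38123499] [-20.  15.  97.  -0.  68.  66.]
197.0976976796272
tcp-based th deg 78.80534765101386 tool yaw th 78.55986531637902
```

Request:
{"name": "drive_tool", "arguments": {"rows": "0 0 -5 0 0 0 -1; 0 0 -15 0 0 0 -1; 0 0 -30 0 0 0 -1; 0 0 -40 0 0 0 -1; 0 0 -40 0 0 0 -1; 20 20 -10 0 0 0 -1; 30 30 0 0 0 0 -1; 30 30 0 0 0 0 -1; 30 30 0 0 0 0 -1; 0 0 0 0 0 0 -1"}}

```text
time: 13.5
ee_pos: [626.0, -218.1, 341.6]
orientation: [[0.998, 0.063, -0.016], [0.063, -0.998, 0.002], [-0.015, -0.003, -1.0]]
wrist_force: [-0.7, 0.4, -0.6]
finger_gap: 0.2
grasp_force: 0.0
```

```bash
python3 - <<'E'
from h import *
im,d=manip.camera("scene"); save("s5.png",im); P=cloud("scene",d)
o=manip.observe(); print(o["time"],o["ee_pos"],o["wrist_force"])
sat=im.max(-1).astype(int)-im.min(-1)
m=(abs(P[...,2]-250)<6)&(P[...,0]>400)&(P[...,0]<600)&(P[...,1]<75)&(P[...,1]>-200)&(sat<60)
p=P[m][:,:2]; print(len(p),p.min(0),p.max(0)); vx,vy,_,_=cv2.fitLine(p.astype(np.float32),cv2.DIST_HUBER,0,.01,.01).ravel(); print("line yaw",np.degrees(np.arctan(vy/vx)),"th",YAW-90-np.degrees(np.arctan(vy/vx)))
E
```

```text
13.55 [ 624.15825175 -216.16400662  342.0197957 ] [-0.61043985  1.35272956 -0.87695371]
283 [ 455.58963079 -166.58556235] [482.5154714   74.55017119]
line yaw -87.111374 th 79.31137
```

View pics/s5.png

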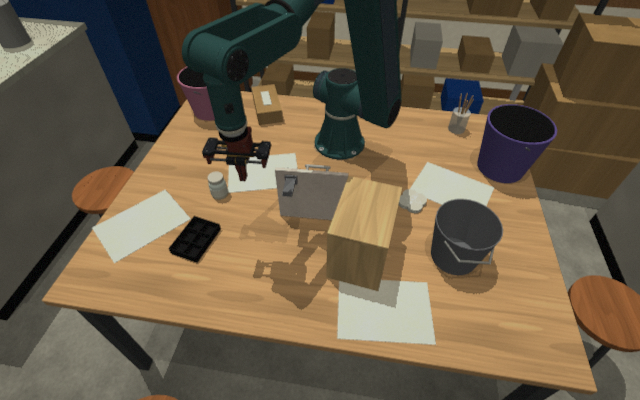

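The door stands open at about 79° (panel at (312,193)). The tray (195,240), jar (217,185), pail (466,237) and blanks (413,202) are undisturbed, and the arm is clear of everything.

```bash
python3 -c "
from cell import manip
print(manip.close_job())"
```

```text
the job is handed in; nothing more can be done
None
```

The cupboard door was drawn past its held-down catch and left open at about 79° with the arm clear; the other things on the table look undisturbed, and I handed the job in at about 13.6 s.

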